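Set out the bike bells on their display plinths

ROBOT

A 6-joint arm with a two-finger parallel gripper is mounted at the origin on the work surface. World frame = base frame: x ahead of the robot, y to its left, z up, the work surface at z = 0. Lengths are in mm, angles in rad, forces in N, time in s.
With the tool pointing down it reaches from about 275 to 750 mm from the base axis. Payload 10.2 kg.
Tool frame: the origin (TCP) lies midway between the tips of the shut fingers; the grasp point (between the pads) lies 19 mm behind it; z points along the fingers, y is the direction in which the jaws open and shut (so a half turn about z gives the same grasp; the last joint's range is limited). The gripper opens to 85 mm and grips with 20 to 120 N. Pads are 22 mm wide; open, the fingers measure 114 mm over their backs; the gripper's body (76 mm by 85 mm) begins 54 mm behind the grasp point. The pads swing forward as they close: fully open they stand 13 mm farther back than shut.
Start: joints at [-1.389, 0.313, 1.498, -0, 1.331, -0.223], TCP at [206.751, -482.582, 231.294] pointing down, gripper open.
Joint ranges: [-2.94, 2.94], [-0.97, 2.17], [0.19, 2.56], [-1.23, 4.37], [0.02, 3.11], [-2.88, 2.88]. Speed limits (rad/s): [2.39, 2.39, 3.01, 3.14, 3.14, 3.14].

INTERFACE

Orientations are given as a unit quaternion [w, x, y, z].
In Python, from rig import sense, optics, ctrl gives the robot as it stands.
- The arm moves only by the tool play_rows, never from a script. Its argument "plan" is a list of rows, each a list of 7 numbers: the shift along the world's x, y, z in mm, then the turn, a rotation vector about the world's x, y, z in rad, then the opening, from -1 (shut) to 1 (fully open), so that 0 is half open. A call has 1 to 5 rows; each row shifts and turns the pose as measured when the row begins; what a row does not reach is not made up. A row lasts 1/12 s, in which the tool goes at most 41.7 mm and 7.16 degrees, less where a joint would pass 70% of its speed; a pose out of reach is approached as far as the arm can. A call is refused whole if a number of a shift passes 41.7 or a number of a turn 0.125, either way. A call with a gripper value outside its range is refused whole. The fingers move at their own pace and stop on an object; "grip_force" is the grip in N (left out, the last holds). Time passes only in rows, so rows that do not move let the fingers close. It gives the time, the measured TCP pose, the force and the opening at its end, in the units of the state.
- sense(): the state, without advancing time (a new reading comes with each control period).
- optics.capture(name): name is "side" or "top"; returns a dict with "img" (400x640x3 uint8, blue, green, red), "fx", "fy", "cx", "cy" (pixels), "world_to_cam" (4x4, takes a point from world to camera coordinates). Camera axes: x right, y up, looking along -z (the intrinsics and any distortion apply to the point x, -y, -z); pixel columns grow to the right and rows downward; lengths in mm; the calibration is good to about 2 mm. A picture is of the moment at which its call begins. There is no depth.
- ctrl.finish_job(): hands the job in, once; it reports no verdict.
The state is a dict: "time_s": time; "joints": joint angles; "dq": joint speeds; "tau": joint torques, N m; "eef_pos": TCP position; "ee_rot": TCP orientation; "force": force on the tool from outside, world axes, zero at the start; "wrist_torque": the same for the moment, N m; "grip_width": opening from 0.0 (shut) to 1.0 (fully open).
Only numpy, scipy, OpenCV 4.12 (cv2) and the standard library are available. Lean on these libraries where they do the work, as an engineer would, in place of code of your own. Each camera call takes 0.05 s, during which the arm holds its last target. There are 200 camera calls.

TASK

Pick out the three bicycle bells from the things on the shelf and stand each one upright in the middle of the round birch plinth of its own size: the large bell on the large plinth, the medium bell on the medium plinth, the small bell on the small plinth. Leave the watch dock, pill organiser, bottle opener and repair tin where they are.

Things in the scene. Friction and masses are not known exactly. Their poses are not given: they have to be found in the camera images.
- bell_large_center (a point): large bicycle bell, upright, loose, under 0.15 kg: yellow dome 58 mm across, 42 mm tall in all, on a black foot 43 mm wide. The dome has a vertical wall from 9 to 27 mm above the underside. Point: centre, 21 mm above the underside. Black thumb lever (14 mm wide, 3 to 9 mm above the underside) sticks out 13 mm past the dome along own +x: grip the dome along own y. z is up
- bell_medium_center (a point): medium bicycle bell, upright, loose, under 0.15 kg: yellow dome 45 mm across, 36 mm tall in all, on a black foot 33 mm wide. The dome has a vertical wall from 9 to 23 mm above the underside. Point: centre, 18 mm above the underside. Black thumb lever (14 mm wide, 3 to 9 mm above the underside) sticks out 13 mm past the dome along own +x: grip the dome along own y. z is up
- bell_small_center (a point): small bicycle bell, upright, loose, under 0.15 kg: yellow dome 32 mm across, 30 mm tall in all, on a black foot 24 mm wide. The dome has a vertical wall from 9 to 19 mm above the underside. Point: centre, 15 mm above the underside. Black thumb lever (14 mm wide, 3 to 9 mm above the underside) sticks out 13 mm past the dome along own +x: grip the dome along own y. z is up
- plinth_large_top (a point): the large one of three plain round birch display plinths: a flat disc 86 mm in diameter and 16 mm high, fixed to the flat concrete-look shelf, whose top is at height 0 and carries everything. This point is the centre of its flat top; z is up
- plinth_medium_top (a point): the medium one of three plain round birch display plinths: a flat disc 68 mm in diameter and 16 mm high, fixed to the flat concrete-look shelf, whose top is at height 0 and carries everything. This point is the centre of its flat top; z is up
- plinth_small_top (a point): the small one of three plain round birch display plinths: a flat disc 50 mm in diameter and 16 mm high, fixed to the flat concrete-look shelf, whose top is at height 0 and carries everything. This point is the centre of its flat top; z is up
- watch_dock_center (a point): black smartwatch dock: square base 66 x 66 x 10 mm with a tilted round charging disc on a short post, 52 mm tall; this point is on its axis, 25 mm above the underside. Loose, to be left alone
- pill_organiser_center (a point): clear plastic pill organiser, closed, 60 (own x) x 110 (own y) x 24 mm; this point is its centre. Loose, to be left alone
- bottle_opener_center (a point): flat stainless bottle opener, 108 mm long (own x), 40 mm wide at its ring, 8 mm thick, lying flat; this point is in its middle. Loose, to be left alone
- repair_tin_center (a point): yellow puncture-repair tin, a low rectangular box 52 (own x) x 82 (own y) x 22 mm with a pale patch on the lid; this point is its centre. Loose, to be left alone
Things that resemble listed ones, but are neither listed nor needed, are in the scene too. What is shaped like the part that bears bell_large_center but green, purple or red is not meant.

How it is judged (in metres and radians):
At the end, for the whole second after the job is handed in: Each bell stands upright (within 0.12 rad) and at rest on the plinth of its own size, its centre within 12 mm of the plinth's centre seen from above, its foot resting on the plinth's top (height right to 4 mm) (horizontal distance between bell_large_center and plinth_large_top below 0.012 m and z of bell_large_center in the frame of plinth_large_top between 0.017 and 0.025 m and angle between each of bell_large_center, bell_medium_center, bell_small_center's own z axis and vertical below 0.12 rad and linear speed of each of bell_large, bell_medium, bell_small below 0.02 m/s and angular speed of each of bell_large, bell_medium, bell_small below 0.2 rad/s and horizontal distance between bell_medium_center and plinth_medium_top below 0.012 m and z of bell_medium_center in the frame of plinth_medium_top between 0.014 and 0.022 m and horizontal distance between bell_small_center and plinth_small_top below 0.012 m and z of bell_small_center in the frame of plinth_small_top between 0.011 and 0.019 m); the robot touches nothing.
It fails at once if the watch dock is moved by more than 15 mm (distance of watch_dock_center from where it was at the start of the episode above 0.015 m).
It fails at once if the pill organiser is moved by more than 15 mm (distance of pill_organiser_center from where it was at the start of the episode above 0.015 m).
It fails at once if the bottle opener is moved by more than 15 mm (distance of bottle_opener_center from where it was at the start of the episode above 0.015 m).
It fails at once if the repair tin is moved by more than 15 mm (distance of repair_tin_center from where it was at the start of the episode above 0.015 m).
It also fails if it takes over 86 s, if anything falls off the work surface, if the arm or the gripper's body presses on something with over 40 N, if the wrist force passes 120 N, or if a joint passes its speed limit or range.

## Working session

There is one attempt and no reset: what is moved stays moved. The work goes in short steps, Python scripts to look and compute and a tool call to move; the robot and the scene stay as the last step left them, time stands still between calls to the robot, and variables do not carry over. Pictures are saved under pics/ and viewed, about 12 in all and at most 16, crops included, and the job is handed in when it is done.

Besides the shell and the picture viewer there is one more tool, called after "Emit:" in YAML: its name, and indented under it one key for each argument. play_rows: Moves the arm, as the interface text tells. Its arguments: {"type":"object","properties":{"plan":{"type":"array"},"grip_force":{"type":"number"}},"required":["plan"]}

```bash
mkdir -p pics
cat > h.py <<'E'
import numpy as np, cv2
from rig import sense, optics, ctrl
def shot(n,f=None):
    c=optics.capture(n)
    if f: cv2.imwrite('pics/'+f,c['img'])
    return c
def ray(c,u,v,z):
    T=np.array(c['world_to_cam']);R=T[:3,:3];o=-R.T@T[:3,3]
    d=R.T@np.array([(u-c['cx'])/c['fx'],-(v-c['cy'])/c['fy'],-1])
    return o+d*(z-o[2])/d[2]
def proj(c,p):
    T=np.array(c['world_to_cam']);q=T[:3,:3]@p+T[:3,3]
    return c['cx']+c['fx']*q[0]/-q[2], c['cy']-c['fy']*q[1]/-q[2]
E
python3 - <<'E'
from h import *
for n in('top','side'):
    c=shot(n,n+'1.png'); print({k:c[k] for k in c if k!='img'})
print(sense())
E
```

```text
{'fx': 462.57096900871124, 'fy': 462.57096900871124, 'cx': 318.94578454091044, 'cy': 196.4393583492874, 'world_to_cam': array([[ 9.32104226e-03, -9.99811930e-01,  1.70065630e-02,
        -9.43240292e+01],
       [ 9.87776832e-01,  1.18525573e-02,  1.55423443e-01,
        -5.82982932e+02],
       [-1.55595784e-01,  1.53499804e-02,  9.87701539e-01,
        -1.27230707e+03],
       [ 0.00000000e+00,  0.00000000e+00,  0.00000000e+00,
         1.00000000e+00]])}
{'fx': 419.1911482489343, 'fy': 419.1911482489343, 'cx': 321.15239188473504, 'cy': 193.3212106292725, 'world_to_cam': array([[-9.38670193e-01, -3.44741819e-01,  7.16570932e-03,
         5.06275547e+02],
       [ 2.45976533e-01, -6.54897237e-01,  7.14566410e-01,
        -2.22336529e+02],
       [-2.41648121e-01,  6.72504786e-01,  6.99530913e-01,
        -8.69582835e+02],
       [ 0.00000000e+00,  0.00000000e+00,  0.00000000e+00,
         1.00000000e+00]])}
{'time_s': 0.1, 'joints': array([-1.38939843e+00,  3.13411395e-01,  1.49836595e+00,  1.38516209e-05,
        1.33099893e+00, -2.23411911e-01]), 'dq': array([-0.00053501, -0.0017351 , -0.00186959,  0.00045863,  0.00038861,
       -0.00168051]), 'tau': array([ 2.58437234e-03, -4.12900078e+01, -2.60144252e+01, -1.83578290e-04,
        2.99321713e-03,  1.55252553e-05]), 'eef_pos': array([ 206.7118025 , -482.34182948,  230.78160359]), 'ee_rot': array([-5.91537874e-04,  9.79586124e-01,  2.01024068e-01,  1.91564153e-05]), 'force': array([-0.06103418, -0.1910827 , -0.59305383]), 'wrist_torque': array([-0.02827583, -0.036073  , -0.00346705]), 'grip_width': 1.001144354245878}
```

View pics/top1.png

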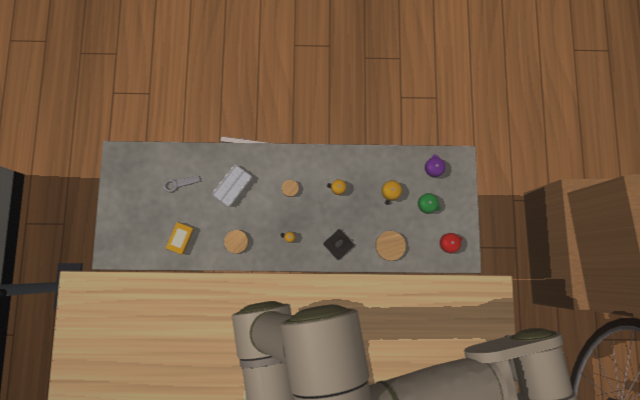

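View pics/side1.png

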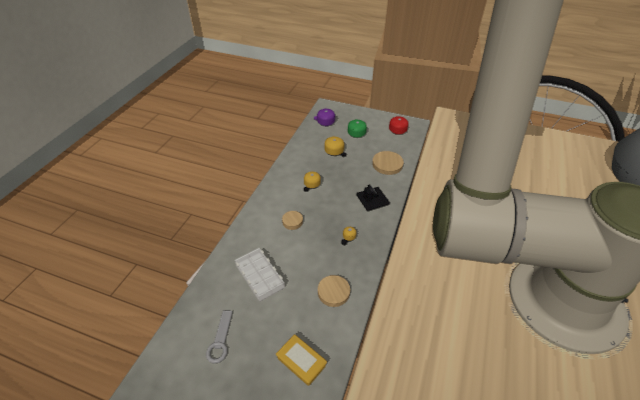

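The top picture shows three yellow domes: (392,190) large, (339,187) medium and (290,237) small. The purple (435,167), green (428,203) and red (451,243) ones are decoys. The plinths are at (391,246) large, (236,242) medium and (290,188) small. I'll confirm these in an enlarged crop.

Run:
```python
from h import *
im=cv2.imread('pics/top1.png')
cr=cv2.resize(im[160:270,215:415],None,fx=4,fy=4,interpolation=cv2.INTER_CUBIC)
cv2.imwrite('pics/crop1.png',cr)
c=shot('top')
hsv=cv2.cvtColor(c['img'],cv2.COLOR_BGR2HSV)
y=cv2.inRange(hsv,(15,170,60),(30,255,255)); b=cv2.inRange(hsv,(5,50,100),(25,165,255))
k=cv2.inRange(hsv,(0,0,0),(180,255,45))
for nm,m in(('yel',y),('birch',b),('blk',k)):
    n,l,s,ce=cv2.connectedComponentsWithStats(m[150:268,110:478])
    for i in range(1,n):
        if s[i,4]>6: print(nm,s[i]+[110,150,0,0,0],ce[i]+[110,150])
```

```text
yel [331 180  15  14 145] [338.19310345 186.68275862]
yel [382 181  19  19 262] [391.32061069 189.8778626 ]
yel [166 223  27  31 265] [179.80754717 237.95849057]
yel [284 232  11  10  61] [289.26229508 236.59016393]
birch [475 150   3  46  85] [476.44705882 167.97647059]
birch [281 179  18  18 247] [289.61133603 187.46963563]
birch [331 179  10   6  14] [334.64285714 180.78571429]
birch [381 180  20  19  45] [386.46666667 187.66666667]
birch [337 184   4   4  10] [338.9 185.4]
birch [331 188   5   7  12] [332.5        191.33333333]
birch [391 188   4   3   8] [392.75  189.125]
birch [165 222  15  29  43] [170.60465116 235.65116279]
birch [170 228  18  21  72] [178.56944444 237.51388889]
birch [224 230  24  24 467] [235.41755889 241.23982869]
birch [285 231   9   3  10] [288.7 232. ]
birch [375 230  31  31 746] [390.21849866 245.27882038]
birch [288 235   4   4  10] [289.4 236.2]
birch [284 237   6   6  10] [285.8 239.9]
birch [439 240   4  11  11] [439.63636364 245.        ]
birch [172 251  11   4  13] [177.53846154 252.69230769]
blk [386 201   3   3   7] [387. 202.]
blk [325 230  28  19 191] [339.12565445 239.83769634]
```

View pics/crop1.png

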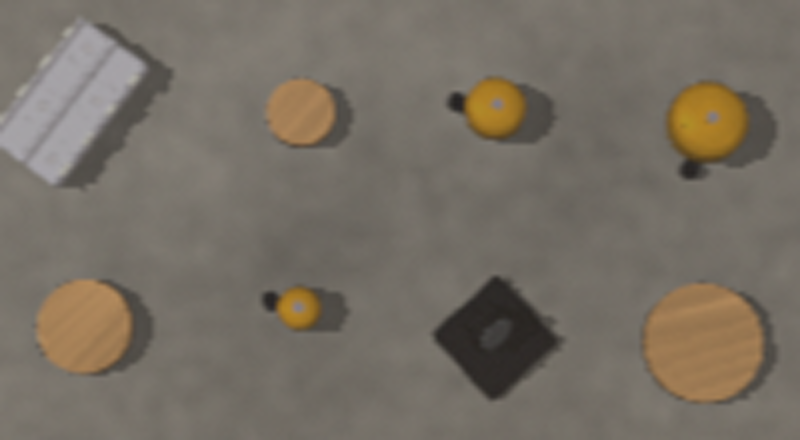

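The crop confirms it. The yellow domes have diameters in the ratio 80:61:43, matching large (391.4,189.9), medium (338.4,186.6) and small (289.1,236.6). Their levers are at (387.1,201.9), (328.9,185.1) and (282.1,234.6). Next I'll compute positions from both cameras.

Run:
```python
from h import *
t=shot('top');s=shot('side')
hsv=cv2.cvtColor(s['img'],cv2.COLOR_BGR2HSV)
print('side blobs')
for m in(cv2.inRange(hsv,(15,170,60),(30,255,255)),cv2.inRange(hsv,(5,50,100),(25,165,255))):
    n,l,st,ce=cv2.connectedComponentsWithStats(m)
    for i in range(1,n):
        x,y,w,h,a=st[i]
        if 60<a<2000 and 270<x<410 and 110<y<320:
            print(x+w/2-.5,y+h/2-.5,a,[ray(s,x+w/2-.5,y+h/2-.5,z)[:2].round(1) for z in(16,22)])
P=dict(L=((391.4,189.9),22,(387.1,201.9)),M=((338.4,186.6),19,(328.9,185.1)),S=((289.1,236.6),16,(282.1,234.6)))
for k,(p,z,q) in P.items():
    a=ray(t,*p,z);b=ray(t,*q,6);d=b-a
    print(k,a.round(1),'lever yaw',np.degrees(np.arctan2(d[1],d[0])).round(1),np.hypot(d[0],d[1]).round(1),'side px',np.round(proj(s,a),1))
for k,p in dict(PL=(390.3,245.2),PM=(235.7,241.3),PS=(289.8,187.5)).items():
    a=ray(t,*p,16);print(k,a.round(1),np.round(proj(s,a),1))
a=ray(t,339,244,5);print('dock',a.round(1), 'pill',ray(t,233,186,20).round(1))
for p in((428,203),(435,167),(451,243)):print(ray(t,*p,21).round(1))
print(ray(t,93,270,0),ray(t,476,147,0))
```

```text
side blobs
334.0 145.5 277 [array([ 611.3, -303.2]), array([ 609. , -295.8])]
311.5 179.5 195 [array([ 619.8, -144.9]), array([ 617.4, -138.8])]
349.0 233.5 124 [array([471.4,  -2.4]), array([470.2,   2.5])]
387.5 162.5 620 [array([ 448.5, -283.6]), array([ 447.4, -276.3])]
292.0 220.0 329 [array([611.9,   5.2]), array([609.5,  10.1])]
333.5 290.5 856 [array([455.4, 155. ]), array([454.4, 158.6])]
L [ 609.7 -299.8   22. ] lever yaw 162.6 34.8 side px [334.2 144.7]
M [ 618.1 -145.1   19. ] lever yaw 76.6 28.1 side px [312.1 178.8]
S [470.8  -3.9  16. ] lever yaw 73.3 21.8 side px [349.4 233.1]
PL [ 449.2 -295.2   16. ] [388.2 159.9]
PM [455.8 148.7  16. ] [334.3 288. ]
PS [614.2  -3.1  16. ] [292.5 217.3]
dock [ 451.7 -148.1    5. ] pill [615.9 161.9  20. ]
[ 572.4 -406.2   21. ]
[ 679.9 -429.9   21. ]
[ 457.  -469.4   21. ]
[370.79019622 554.72457263   0.        ] [ 748.13415901 -561.88710115    0.        ]
```

Emit:
play_rows:
  plan:
    - [34,15,-5,0,0,-0.06,1]
    - [34,15,-5,0,0,-0.06,1]
    - [34,15,-5,0,0,-0.06,1]
    - [34,15,-5,0,0,-0.06,1]
    - [34,15,-5,0,0,-0.06,1]
  grip_force: 30

```text
time_s: 0.67
eef_pos: [377.1, -407.7, 205.7]
ee_rot: [0.001, 0.999, 0.041, -0.001]
force: [0.7, 0.1, -0.3]
grip_width: 1.002
```

Emit:
play_rows:
  plan:
    - [34,15,-5,0,0,-0.06,1]
    - [34,15,-5,0,0,-0.06,1]
    - [34,15,-5,0,0,-0.06,1]
    - [34,15,-5,0,0,-0.06,1]
    - [34,15,-5,0,0,-0.06,1]

```text
time_s: 1.08
eef_pos: [555.0, -326.9, 179.0]
ee_rot: [0.001, 0.993, -0.117, -0.001]
force: [0.3, -1.2, 0.2]
grip_width: 1.001
```

Emit:
play_rows:
  plan:
    - [25,13,-30,0,0,-0.035,1]
    - [25,13,-30,0,0,-0.03,1]
    - [3,1,-20,0,0,0,1]
    - [0,0,0,0,0,0,1]

```text
time_s: 1.42
eef_pos: [615.2, -293.0, 94.9]
ee_rot: [0.001, 0.989, -0.149, -0.0]
force: [-0.8, -0.0, -0.6]
grip_width: 1.003
```

Run:
```python
from h import *
s=sense();print(s['eef_pos'].round(1),s['ee_rot'].round(3))
c=shot('side');u,v=346,130
cv2.imwrite('pics/s2.png',cv2.resize(c['img'][60:220,240:450],None,fx=3.6,fy=3.6,interpolation=cv2.INTER_CUBIC))
```

```text
[ 615.2 -293.    94.9] [ 0.001  0.989 -0.149 -0.   ]
```

View pics/s2.png

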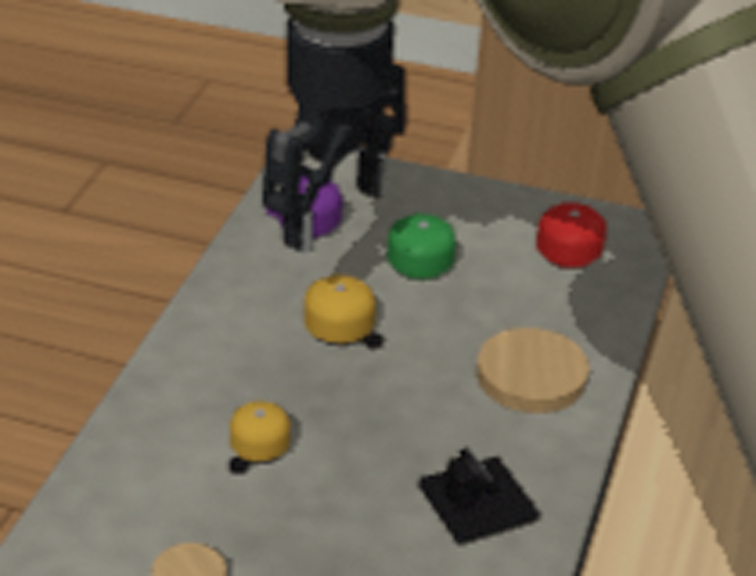

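Only the wanted yellow bell is under the open fingers: bell at crop (340,308), fingers at (300,235) and (370,190). The TCP is a few mm off, so I correct that and descend.

Emit:
play_rows:
  plan:
    - [-3,-4,-25,0,0,0,1]
    - [-2,-3,-25,0,0,0,1]
    - [0,0,-18,0,0,0,1]
    - [0,0,-5,0,0,0,1]
    - [0,0,0,0,0,0,1]

```text
time_s: 1.88
eef_pos: [610.8, -305.5, 31.5]
ee_rot: [0.004, 0.989, -0.15, 0.006]
force: [0.5, 0.2, 1.1]
grip_width: 1.001
```

Emit:
play_rows:
  plan:
    - [0,5,0,0,0,0,1]
    - [0,0,-14,0,0,0,1]
    - [0,0,-8,0,0,0,1]
    - [0,0,0,0,0,0,1]

```text
time_s: 2.22
eef_pos: [612.3, -302.5, 14.4]
ee_rot: [0.006, 0.989, -0.15, 0.01]
force: [0.3, 0.6, 0.2]
grip_width: 1.001
```

Emit:
play_rows:
  plan:
    - [-3,2,-6,0.015,0.018,0,1]
    - [0,1,-4,0,0,0,1]
    - [0,0,-2,0,0,0,1]
    - [0,0,0,0,0,0,1]

```text
time_s: 2.55
eef_pos: [609.2, -299.2, 1.6]
ee_rot: [-0.001, 0.989, -0.15, -0.001]
force: [0.1, -0.3, 0.9]
grip_width: 0.997
```

Now close.

Emit:
play_rows:
  plan:
    - [0,0,0,0,0,0,-1]
    - [0,0,0,0,0,0,-1]
    - [0,0,0,0,0,0,-1]
    - [0,0,0,0,0,0,-1]
    - [0,0,0,0,0,0,-1]

```text
time_s: 2.97
eef_pos: [609.5, -299.3, 2.1]
ee_rot: [-0.0, 0.989, -0.15, -0.001]
force: [-0.4, 0.2, -0.7]
grip_width: 0.666
```

Emit:
play_rows:
  plan:
    - [0,0,0,0,0,0,-1]
    - [0,0,0,0,0,0,-1]
    - [0,0,0,0,0,0,-1]
    - [0,0,0,0,0,0,-1]

```text
time_s: 3.3
eef_pos: [609.4, -299.2, 1.9]
ee_rot: [-0.0, 0.989, -0.15, -0.001]
force: [0.8, -0.5, -1.3]
grip_width: 0.667
```

Gripped: 0.667 × 85 = 57 mm, about the dome's width. I lift and carry.

Emit:
play_rows:
  plan:
    - [0,0,15,0,0,0,-1]
    - [0,0,22,0,0,0,-1]
    - [0,0,22,0,0,0,-1]
    - [-15,0,5,0,0,0,-1]
    - [-30,1,0,0,0,0,-1]

```text
time_s: 3.72
eef_pos: [565.5, -297.2, 66.5]
ee_rot: [-0.001, 0.989, -0.149, -0.001]
force: [-1.0, -1.4, -1.1]
grip_width: 0.667
```

Emit:
play_rows:
  plan:
    - [-30,1,0,0,0,0,-1]
    - [-30,1,0,0,0,0,-1]
    - [-25,1,0,0,0,0,-1]
    - [-12,0,0,0,0,0,-1]
    - [0,0,0,0,0,0,-1]

```text
time_s: 4.13
eef_pos: [461.0, -293.0, 67.8]
ee_rot: [-0.0, 0.989, -0.149, -0.001]
force: [-0.8, -0.7, -1.3]
grip_width: 0.665
```

Run:
```python
from h import *
c=shot('side')
cv2.imwrite('pics/s3.png',cv2.resize(c['img'][60:220,260:470],None,fx=3.6,fy=3.6,interpolation=cv2.INTER_CUBIC))
```

```text
(no output)
```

View pics/s3.png

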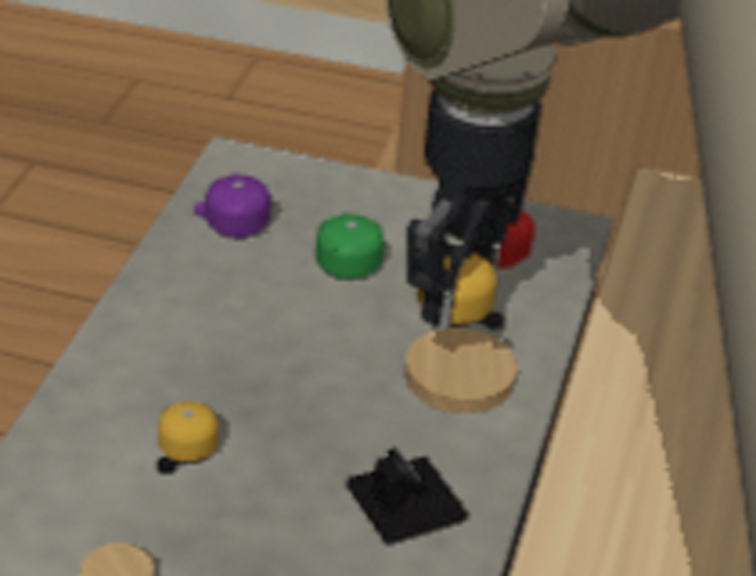

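The bell is held upright at crop (465,290), nearly above the plinth at (460,365). I lower it.

Emit:
play_rows:
  plan:
    - [-12,-2,-5,0,0,0,-1]
    - [0,0,-15,0,0,0,-1]
    - [0,0,-15,0,0,0,-1]
    - [0,0,-4,0,0,0,-1]
    - [0,0,0,0,0,0,-1]

```text
time_s: 4.6
eef_pos: [454.4, -296.8, 29.1]
ee_rot: [0.002, 0.989, -0.149, 0.002]
force: [-0.6, -0.9, -0.5]
grip_width: 0.667
```

Emit:
play_rows:
  plan:
    - [-5,1.5,-4,0,0,0,-1]
    - [0,0,-3,0,0,0,-1]
    - [0,0,-2,0,0,0,-1]
    - [0,0,0,0,0,0,-1]

```text
time_s: 4.93
eef_pos: [450.9, -295.6, 20.7]
ee_rot: [0.002, 0.989, -0.148, 0.003]
force: [-0.1, -0.2, -1.1]
grip_width: 0.664
```

Emit:
play_rows:
  plan:
    - [-2,0.5,-2,0.005,0.005,0,-1]
    - [0,0,-1,0,0,0,-1]
    - [0,0,0,0,0,0,-1]

```text
time_s: 5.18
eef_pos: [449.2, -295.3, 18.2]
ee_rot: [0.0, 0.989, -0.148, 0.001]
force: [-0.4, -0.7, -1.4]
grip_width: 0.668
```

Emit:
play_rows:
  plan:
    - [0,0,0,0,0,0,1]
    - [0,0,0,0,0,0,1]
    - [0,0,0,0,0,0,1]
    - [0,0,0,0,0,0,1]
    - [0,0,0,0,0,0,1]

```text
time_s: 5.6
eef_pos: [449.6, -295.9, 19.0]
ee_rot: [0.001, 0.989, -0.148, 0.002]
force: [-0.9, 0.9, 0.2]
grip_width: 0.999
```

Emit:
play_rows:
  plan:
    - [0,0,8,0,0,0,1]
    - [0,0,20,0,0,0,1]
    - [0,0,30,0,0,0,1]
    - [0,0,30,0,0,0,1]
    - [0,0,15,0,0,0,1]

```text
time_s: 6.02
eef_pos: [447.6, -293.9, 124.5]
ee_rot: [-0.002, 0.989, -0.148, -0.002]
force: [1.1, 0.1, -0.4]
grip_width: 1.001
```

Emit:
play_rows:
  plan:
    - [12,10.5,0,0,0,0.117,1]
    - [12,10.5,0,0,0,0.117,1]
    - [12,10.5,0,0,0,0.117,1]
    - [12,10.5,0,0,0,0.117,1]
    - [12,10.5,0,0,0,0.117,1]

```text
time_s: 6.43
eef_pos: [509.9, -242.8, 134.1]
ee_rot: [0.003, 0.988, 0.152, 0.003]
force: [-0.2, 0.2, -0.2]
grip_width: 1.0
```

Emit:
play_rows:
  plan:
    - [12,10.5,0,0,0,0.117,1]
    - [12,10.5,0,0,0,0.117,1]
    - [12,10.5,0,0,0,0.117,1]
    - [12,10.5,0,0,0,0.117,1]
    - [0,0,0,0,0,0,1]

```text
time_s: 6.85
eef_pos: [561.6, -196.7, 137.8]
ee_rot: [0.003, 0.92, 0.392, 0.005]
force: [0.7, 0.4, 0.3]
grip_width: 1.004
```

```bash
cat >> h.py <<'E'
def todo(x,y,z,yaw):
    from scipy.spatial.transform import Rotation as R
    s=sense();a=np.radians((yaw+90)/2);w,*v=s['ee_rot']
    q=R.from_quat([*v,w]);g=R.from_quat([np.cos(a),np.sin(a),0,0])
    print('pos',s['eef_pos'].round(1),'go',(np.array([x,y,z])-s['eef_pos']).round(1),'turn',(g*q.inv()).as_rotvec().round(3),'dq',np.abs(s['dq']).max().round(3))
E
python3 - <<'E'
from h import *
todo(618.1,-145.1,90,-13.4)
c=shot('top')
cv2.imwrite('pics/t4.png',cv2.resize(c['img'][150:270,320:470],None,fx=5,fy=5,interpolation=cv2.INTER_CUBIC))
E
```

```text
pos [ 561.6 -196.7  137.8] go [ 56.5  51.6 -47.8] turn [-0.002  0.012  0.531] dq 0.094
```

View pics/t4.png

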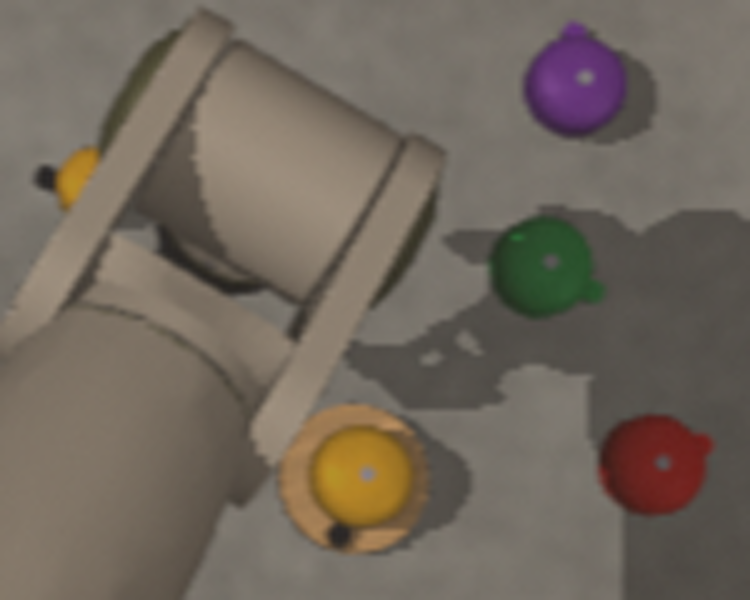

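The large bell stands at crop (363,477) on its plinth (355,478), centred within a few mm. I continue to the medium bell.

Emit:
play_rows:
  plan:
    - [12,11,-10,0,0,0.11,1]
    - [12,11,-10,0,0,0.11,1]
    - [12,11,-10,0,0,0.11,1]
    - [12,10,-10,0,0.005,0.1,1]
    - [5,5,0,0,0,0.06,1]

```text
time_s: 7.32
eef_pos: [612.8, -152.3, 99.0]
ee_rot: [0.001, 0.799, 0.601, 0.004]
force: [0.6, -0.4, -0.5]
grip_width: 0.995
```

Emit:
play_rows:
  plan:
    - [0,0,0,0,0,0,1]

```text
time_s: 7.4
eef_pos: [612.9, -152.0, 99.0]
ee_rot: [0.001, 0.799, 0.601, 0.004]
force: [-0.1, 0.3, 0.2]
grip_width: 0.999
```

Run:
```python
from h import *
todo(618.1,-145.1,2,-13.4)
```

```text
pos [ 612.9 -152.    99. ] go [  5.2   6.9 -97. ] turn [-0.003  0.007  0.048] dq 0.069
```

Emit:
play_rows:
  plan:
    - [3,4,-20,0,0.004,0.048,1]
    - [2,3,-25,0,0,0,1]
    - [0,0,-20,0,0,0,1]
    - [0,0,0,0,0,0,1]
    - [0,0,0,0,0,0,1]

```text
time_s: 7.82
eef_pos: [616.2, -149.4, 35.5]
ee_rot: [0.002, 0.791, 0.611, 0.002]
force: [0.4, 0.1, 0.1]
grip_width: 1.001
```

Run:
```python
from h import *
todo(618.1,-145.1,2,-13.4)
```

```text
pos [ 616.2 -149.4   35.5] go [  1.9   4.3 -33.5] turn [0.    0.006 0.022] dq 0.029
```

Emit:
play_rows:
  plan:
    - [2,4.5,-12,0,0.006,0.022,1]
    - [0,0,-10,0,0,0,1]
    - [0,0,-6,0,0,0,1]
    - [0,0,0,0,0,0,1]

```text
time_s: 8.15
eef_pos: [619.0, -146.6, 9.1]
ee_rot: [0.002, 0.786, 0.618, 0.001]
force: [-0.4, 0.5, -0.3]
grip_width: 0.998
```

Run:
```python
from h import *
todo(618.1,-145.1,2,-13.4)
```

```text
pos [ 619.  -146.6    9.1] go [-0.9  1.5 -7.1] turn [0.002 0.004 0.004] dq 0.01
```

Emit:
play_rows:
  plan:
    - [-1,1.5,-5,0.002,0.004,0.004,1]
    - [0,0,-2,0,0,0,1]
    - [0,0,0,0,0,0,1]

```text
time_s: 8.4
eef_pos: [618.2, -145.2, 1.9]
ee_rot: [0.0, 0.785, 0.62, -0.0]
force: [0.3, 0.5, -0.8]
grip_width: 0.997
```

Emit:
play_rows:
  plan:
    - [0,0,0,0,0,0,-1]
    - [0,0,0,0,0,0,-1]
    - [0,0,0,0,0,0,-1]
    - [0,0,0,0,0,0,-1]
    - [0,0,0,0,0,0,-1]

```text
time_s: 8.82
eef_pos: [618.8, -145.4, 3.1]
ee_rot: [0.001, 0.785, 0.62, 0.0]
force: [0.1, 0.0, -1.1]
grip_width: 0.518
```

Emit:
play_rows:
  plan:
    - [0,0,0,0,0,0,-1]
    - [0,0,0,0,0,0,-1]
    - [0,0,0,0,0,0,-1]
    - [0,0,0,0,0,0,-1]
    - [0,0,0,0,0,0,-1]

```text
time_s: 9.23
eef_pos: [618.5, -145.3, 2.9]
ee_rot: [0.001, 0.785, 0.62, 0.0]
force: [0.5, 0.6, 0.7]
grip_width: 0.515
```

Gripped: 0.515 × 85 = 44 mm. I lift and carry to the medium plinth.

Emit:
play_rows:
  plan:
    - [0,0,15,0,0,0,-1]
    - [0,0,25,0,0,0,-1]
    - [0,0,25,0,0,0,-1]
    - [-8,15,20,0,0,0,-1]
    - [-16,29,5,0,0,0,-1]

```text
time_s: 9.65
eef_pos: [593.7, -103.9, 93.2]
ee_rot: [-0.001, 0.786, 0.618, -0.001]
force: [0.9, 0.6, -0.2]
grip_width: 0.517
```

Emit:
play_rows:
  plan:
    - [-16,29,0,0,0,0,-1]
    - [-16,29,0,0,0,0,-1]
    - [-16,29,0,0,0,0,-1]
    - [-16,29,0,0,0,0,-1]
    - [-16,29,0,0,0,0,-1]

```text
time_s: 10.07
eef_pos: [510.6, 45.1, 96.2]
ee_rot: [0.002, 0.787, 0.616, 0.001]
force: [1.1, 0.6, -0.4]
grip_width: 0.511
```

Run:
```python
from h import *
todo(455.8,148.7,70,-13.4)
```

```text
pos [510.6  45.1  96.2] go [-54.8 103.6 -26.2] turn [0.002 0.005 0.009] dq 0.644
```

Emit:
play_rows:
  plan:
    - [-15,29,0,0.002,0.005,0.009,-1]
    - [-15,29,-5,0,0,0,-1]
    - [-13,22,-10,0,0,0,-1]
    - [-4,8,-10,0,0,0,-1]
    - [0,0,0,0,0,0,-1]

```text
time_s: 10.48
eef_pos: [457.6, 141.4, 71.7]
ee_rot: [-0.0, 0.783, 0.622, 0.001]
force: [-1.2, -0.5, -0.6]
grip_width: 0.515
```

Run:
```python
from h import *
todo(455.8,148.7,19,-13.4)
c=shot('side')
cv2.imwrite('pics/s5.png',cv2.resize(c['img'][160:330,240:450],None,fx=3.5,fy=3.5,interpolation=cv2.INTER_CUBIC))
```

```text
pos [457.6 141.4  71.7] go [ -1.8   7.3 -52.7] turn [-0.001  0.001 -0.006] dq 0.032
```

View pics/s5.png

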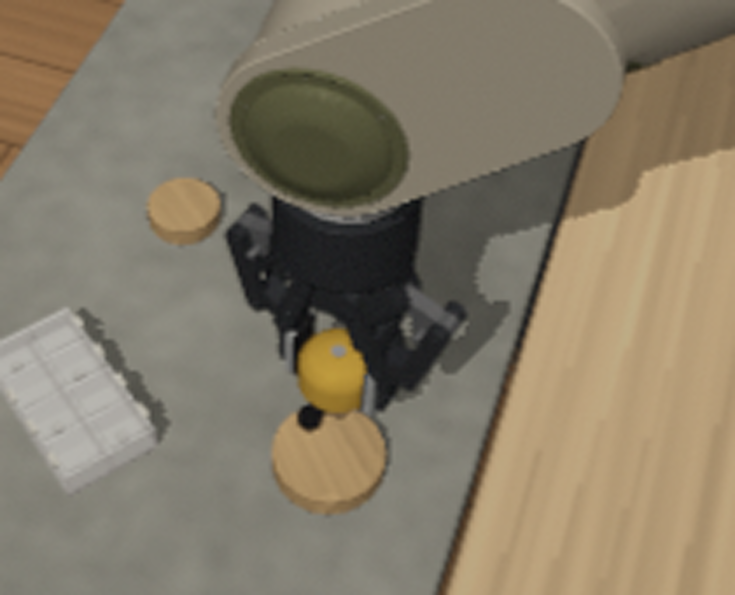

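The bell hangs upright in the jaws at crop (335,370), above the plinth at (330,455). I lower it.

Emit:
play_rows:
  plan:
    - [-2,7,-12,0,0,-0.005,-1]
    - [0,0,-15,0,0,0,-1]
    - [0,0,-10,0,0,0,-1]
    - [0,0,0,0,0,0,-1]

```text
time_s: 10.87
eef_pos: [460.2, 145.6, 37.0]
ee_rot: [0.002, 0.785, 0.619, 0.003]
force: [-0.6, 0.9, -1.0]
grip_width: 0.513
```

Run:
```python
from h import *
todo(455.8,148.7,19,-13.4)
```

```text
pos [460.2 145.6  37. ] go [ -4.4   3.1 -18. ] turn [-0.001  0.008  0.002] dq 0.028
```

Emit:
play_rows:
  plan:
    - [-5,3,-6,0,0.008,0.002,-1]
    - [0,0,-5,0,0,0,-1]
    - [0,0,-2,0,0,0,-1]
    - [0,0,0,0,0,0,-1]

```text
time_s: 11.2
eef_pos: [456.6, 147.3, 24.3]
ee_rot: [0.0, 0.785, 0.619, 0.001]
force: [0.9, 0.7, -1.0]
grip_width: 0.513
```

Run:
```python
from h import *
todo(455.8,148.7,19,-13.4)
```

```text
pos [456.6 147.3  24.3] go [-0.8  1.4 -5.3] turn [-0.001  0.001  0.002] dq 0.007
```

Emit:
play_rows:
  plan:
    - [-1,1.5,-3,0,0,0,-1]
    - [0,0,-1.5,0,0,0,-1]
    - [0,0,-0.5,0,0,0,-1]
    - [0,0,0,0,0,0,-1]

```text
time_s: 11.53
eef_pos: [456.1, 148.9, 19.6]
ee_rot: [0.001, 0.785, 0.619, 0.001]
force: [0.1, -0.1, 0.3]
grip_width: 0.511
```

Emit:
play_rows:
  plan:
    - [0,0,-0.5,0,0,0,-1]
    - [0,0,0,0,0,0,1]
    - [0,0,0,0,0,0,1]
    - [0,0,0,0,0,0,1]
    - [0,0,0,0,0,0,1]

```text
time_s: 11.95
eef_pos: [456.6, 149.0, 19.6]
ee_rot: [0.001, 0.785, 0.619, 0.002]
force: [-0.1, -0.2, -0.3]
grip_width: 1.0
```

Emit:
play_rows:
  plan:
    - [0,0,0,0,0,0,1]
    - [0,0,0,0,0,0,1]
    - [0,0,10,0,0,0,1]
    - [0,0,25,0,0,0,1]
    - [0,0,30,0,0,0,1]

```text
time_s: 12.37
eef_pos: [453.4, 148.6, 83.1]
ee_rot: [-0.002, 0.786, 0.619, -0.002]
force: [-0.0, -0.1, -0.3]
grip_width: 1.001
```

Emit:
play_rows:
  plan:
    - [0,-10,15,0,0,0,1]
    - [3,-28,0,0,0,-0.015,1]
    - [3,-28,0,0,0,-0.015,1]
    - [3,-28,0,0,0,-0.015,1]
    - [3,-28,0,0,0,-0.015,1]

```text
time_s: 12.78
eef_pos: [467.8, 26.5, 109.3]
ee_rot: [0.002, 0.802, 0.598, 0.003]
force: [0.6, 0.8, 0.2]
grip_width: 1.005
```

Run:
```python
from h import *
todo(470.8,-3.9,70,-16.7)
```

```text
pos [467.8  26.5 109.3] go [  3.  -30.4 -39.3] turn [-0.     0.008 -0.002] dq 0.749
```

Emit:
play_rows:
  plan:
    - [1,-16,-12,0,0.008,0,1]
    - [0,-8,-15,0,0,0,1]
    - [0,0,-15,0,0,0,1]
    - [0,0,0,0,0,0,1]
    - [0,0,0,0,0,0,1]

```text
time_s: 13.2
eef_pos: [470.7, -4.6, 71.0]
ee_rot: [0.003, 0.804, 0.595, 0.002]
force: [-0.7, 0.3, -0.4]
grip_width: 1.001
```

Run:
```python
from h import *
todo(470.8,-3.9,2,-16.7)
```

```text
pos [470.7  -4.6  71. ] go [  0.1   0.7 -69. ] turn [0.002 0.007 0.006] dq 0.013
```

Emit:
play_rows:
  plan:
    - [0,1,-15,0.002,0.007,0.006,1]
    - [0,0,-20,0,0,0,1]
    - [0,0,-15,0,0,0,1]
    - [0,0,-4,0,0,0,1]
    - [0,0,0,0,0,0,1]

```text
time_s: 13.62
eef_pos: [473.5, -2.4, 21.2]
ee_rot: [0.003, 0.801, 0.598, 0.003]
force: [-0.4, 0.2, 0.6]
grip_width: 1.001
```

Run:
```python
from h import *
todo(470.8,-3.9,2,-16.7)
```

```text
pos [473.5  -2.4  21.2] go [ -2.7  -1.5 -19.2] turn [ 0.002  0.008 -0.003] dq 0.019
```

Emit:
play_rows:
  plan:
    - [-3,-1.5,-8,0.002,0.008,-0.003,1]
    - [0,0,-6,0,0,0,1]
    - [0,0,-2,0,0,0,1]
    - [0,0,0,0,0,0,1]

```text
time_s: 13.95
eef_pos: [471.8, -3.9, 7.0]
ee_rot: [0.001, 0.802, 0.597, 0.001]
force: [0.4, 0.6, 0.4]
grip_width: 1.0
```

Run:
```python
from h import *
todo(470.8,-3.9,3,-16.7)
```

```text
pos [471.8  -3.9   7. ] go [-1. -0. -4.] turn [ 0.001  0.004 -0.001] dq 0.006
```

Emit:
play_rows:
  plan:
    - [-1,0,-3,0.001,0.004,0,1]
    - [0,0,-1,0,0,0,1]
    - [0,0,0,0,0,0,-1]
    - [0,0,0,0,0,0,-1]
    - [0,0,0,0,0,0,-1]

```text
time_s: 14.37
eef_pos: [471.3, -4.0, 3.4]
ee_rot: [0.0, 0.802, 0.597, 0.0]
force: [-0.6, 0.5, 0.3]
grip_width: 0.602
```

Emit:
play_rows:
  plan:
    - [0,0,0,0,0,0,-1]
    - [0,0,0,0,0,0,-1]
    - [0,0,0,0,0,0,-1]
    - [0,0,0,0,0,0,-1]
    - [0,0,0,0,0,0,-1]

```text
time_s: 14.78
eef_pos: [471.4, -4.1, 3.9]
ee_rot: [0.0, 0.802, 0.597, 0.0]
force: [-0.3, 0.6, -0.3]
grip_width: 0.357
```

Emit:
play_rows:
  plan:
    - [0,0,0,0,0,0,-1]
    - [0,0,0,0,0,0,-1]
    - [0,0,0,0,0,0,-1]

```text
time_s: 15.03
eef_pos: [471.4, -4.0, 3.8]
ee_rot: [0.0, 0.802, 0.597, 0.0]
force: [0.3, 0.1, 0.6]
grip_width: 0.355
```

Gripped: about 30 mm, with the same small offset from nominal as the other two. I carry it to the small plinth.

Emit:
play_rows:
  plan:
    - [0,0,15,0,0,0,-1]
    - [0,0,25,0,0,0,-1]
    - [0,0,22,0,0,0,-1]
    - [15,0,8,0,0,0,-1]
    - [28,0,0,0,0,0,-1]

```text
time_s: 15.45
eef_pos: [510.6, -3.2, 75.9]
ee_rot: [-0.002, 0.802, 0.597, -0.002]
force: [0.4, -0.6, -0.5]
grip_width: 0.357
```

Emit:
play_rows:
  plan:
    - [28,0,0,0,0,0,-1]
    - [28,0,0,0,0,0,-1]
    - [20,0,0,0,0,0,-1]
    - [8,0,0,0,0,0,-1]
    - [0,0,0,0,0,0,-1]

```text
time_s: 15.87
eef_pos: [601.8, -3.3, 77.0]
ee_rot: [-0.001, 0.802, 0.597, -0.001]
force: [0.4, -0.3, -1.4]
grip_width: 0.358
```

Run:
```python
from h import *
todo(614.2,-3.1,20,-16.7)
c=shot('side')
cv2.imwrite('pics/s6.png',cv2.resize(c['img'][130:330,240:450],None,fx=3,fy=3,interpolation=cv2.INTER_CUBIC))
```

```text
pos [601.8  -3.3  77. ] go [ 12.4   0.2 -57. ] turn [-0.    -0.002 -0.001] dq 0.006
```

View pics/s6.png

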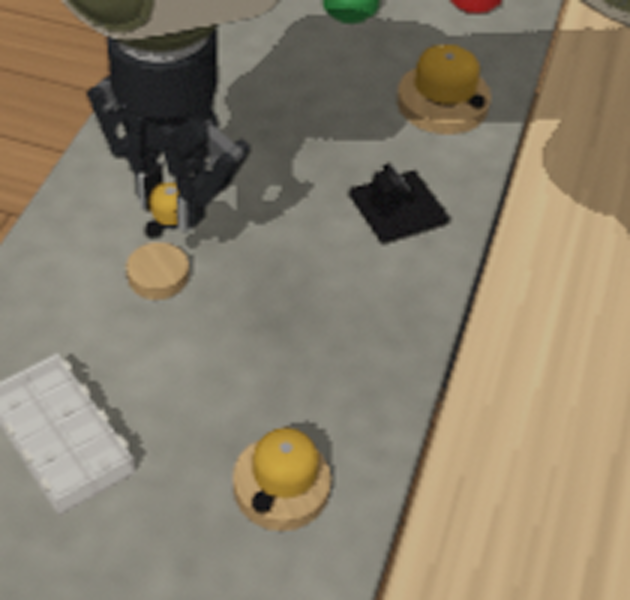

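The medium bell stands on its plinth at crop (285,465) and the large one on its own at (447,75). The small bell is held upright at (165,203), near its plinth at (158,268).

Emit:
play_rows:
  plan:
    - [12,0,-10,0,0,0,-1]
    - [0,0,-15,0,0,0,-1]
    - [0,0,-14,0,0,0,-1]
    - [0,0,0,0,0,0,-1]

```text
time_s: 16.25
eef_pos: [610.7, -3.0, 36.8]
ee_rot: [-0.001, 0.802, 0.597, -0.001]
force: [0.4, -0.3, -0.7]
grip_width: 0.356
```

Run:
```python
from h import *
todo(614.2,-3.1,20,-16.7)
```

```text
pos [610.7  -3.   36.8] go [  3.5  -0.1 -16.8] turn [-0.001 -0.004 -0.001] dq 0.039
```

Emit:
play_rows:
  plan:
    - [3.5,0,-6,0,-0.004,0,-1]
    - [0,0,-5,0,0,0,-1]
    - [0,0,-3,0,0,0,-1]
    - [0,0,0,0,0,0,-1]

```text
time_s: 16.58
eef_pos: [613.4, -3.1, 23.2]
ee_rot: [-0.0, 0.802, 0.597, 0.0]
force: [-0.7, -0.3, 0.3]
grip_width: 0.358
```

Run:
```python
from h import *
todo(614.2,-3.1,20,-16.7)
```

```text
pos [613.4  -3.1  23.2] go [ 0.8 -0.  -3.2] turn [-0.001  0.001 -0.   ] dq 0.011
```

Emit:
play_rows:
  plan:
    - [1,0,-2,0,0,0,-1]
    - [0,0,-1,0,0,0,-1]
    - [0,0,-0.5,0,0,0,-1]
    - [0,0,0,0,0,0,-1]
    - [0,0,0,0,0,0,-1]

```text
time_s: 17.0
eef_pos: [615.0, -3.2, 20.8]
ee_rot: [0.001, 0.802, 0.597, 0.001]
force: [0.6, -0.3, -0.1]
grip_width: 0.356
```

Emit:
play_rows:
  plan:
    - [0,0,0,0,0,0,1]
    - [0,0,0,0,0,0,1]
    - [0,0,0,0,0,0,1]
    - [0,0,0,0,0,0,1]
    - [0,0,0,0,0,0,1]

```text
time_s: 17.42
eef_pos: [615.4, -3.3, 21.5]
ee_rot: [0.001, 0.802, 0.597, 0.002]
force: [-0.4, -1.2, -0.5]
grip_width: 0.994
```

Emit:
play_rows:
  plan:
    - [0,0,0,0,0,0,1]
    - [0,0,0,0,0,0,1]
    - [0,0,10,0,0,0,1]
    - [0,0,25,0,0,0,1]
    - [0,0,30,0,0,0,1]

```text
time_s: 17.83
eef_pos: [612.0, -2.7, 83.5]
ee_rot: [-0.003, 0.802, 0.597, -0.002]
force: [-0.1, -0.7, 0.8]
grip_width: 1.006
```

Emit:
play_rows:
  plan:
    - [0,0,30,0,0,0,1]
    - [0,0,30,0,0,0,1]
    - [-20,-20,20,0,0,0,1]
    - [-25,-25,10,0,0,0,1]
    - [-25,-25,0,0,0,0,1]

```text
time_s: 18.25
eef_pos: [543.8, -71.0, 187.1]
ee_rot: [0.002, 0.8, 0.6, 0.002]
force: [0.8, -0.7, -0.1]
grip_width: 1.0
```

Emit:
play_rows:
  plan:
    - [-25,-25,0,0,0,0,1]
    - [-25,-25,0,0,0,0,1]
    - [-20,-20,0,0,0,0,1]
    - [0,0,0,0,0,0,1]
    - [0,0,0,0,0,0,1]

```text
time_s: 18.67
eef_pos: [467.2, -146.9, 193.3]
ee_rot: [0.006, 0.801, 0.598, 0.003]
force: [1.4, -0.2, -0.1]
grip_width: 1.001
```

Run:
```python
from h import *
s=sense();print(s['eef_pos'],s['time_s'])
a=shot('top');b=shot('side')
cv2.imwrite('pics/t7.png',cv2.resize(a['img'][155:275,210:420],None,fx=3.8,fy=3.8,interpolation=cv2.INTER_CUBIC))
cv2.imwrite('pics/s7.png',cv2.resize(b['img'][110:330,240:450],None,fx=2.7,fy=2.7,interpolation=cv2.INTER_CUBIC))
for n,c in(('top',a),('side',b)):
    hsv=cv2.cvtColor(c['img'],cv2.COLOR_BGR2HSV);m=cv2.inRange(hsv,(15,170,60),(30,255,255))
    k,l,st,ce=cv2.connectedComponentsWithStats(m)
    bl=[(x+w/2-.5,y+h/2-.5,w,h) for x,y,w,h,ar in st[1:] if 40<ar<600 and 8<w<25]
    for k,p,h in(('L',(449.2,-295.2),22),('M',(455.8,148.7),19),('S',(614.2,-3.1),16)):
        e=proj(c,np.array([*p,16+h])); q=min(bl,key=lambda q:np.hypot(q[0]-e[0],q[1]-e[1]))
        print(n,k,np.round(e,1),q,(ray(c,q[0],q[1],16+h)[:2]-p).round(1))
```

```text
[ 467.19228695 -146.86699435  193.29140988] 18.6667
top L [391.6 244.8] (np.float64(392.0), np.float64(244.5), np.int32(19), np.int32(20)) [ 0.9 -1.1]
top M [234.6 240.9] (np.float64(234.0), np.float64(241.0), np.int32(15), np.int32(15)) [-0.3  1.7]
top S [289.5 186.5] (np.float64(289.5), np.float64(186.5), np.int32(10), np.int32(10)) [0.1 0.1]
side L [389.2 153.7] (np.float64(388.5), np.float64(154.5), np.int32(20), np.int32(20)) [1. 4.]
side M [334.6 282.8] (np.float64(335.0), np.float64(283.5), np.int32(21), np.int32(22)) [-1.3  1.3]
side S [292.2 212.8] (np.float64(292.5), np.float64(213.0), np.int32(12), np.int32(13)) [-1.   0.3]
```

View pics/t7.png

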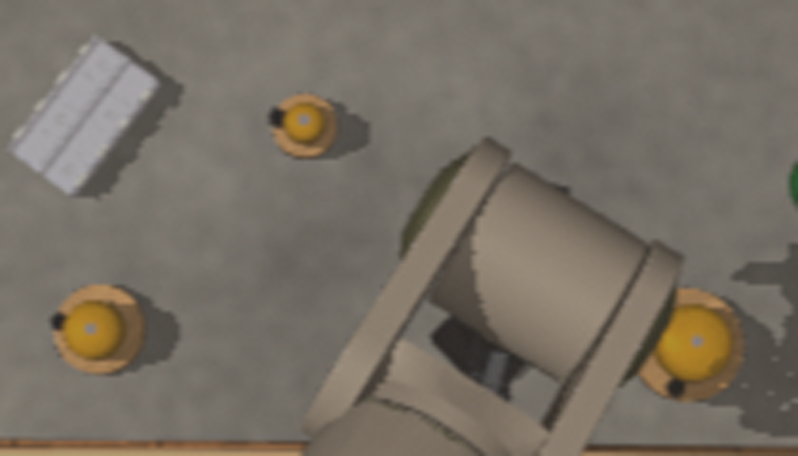

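View pics/s7.png

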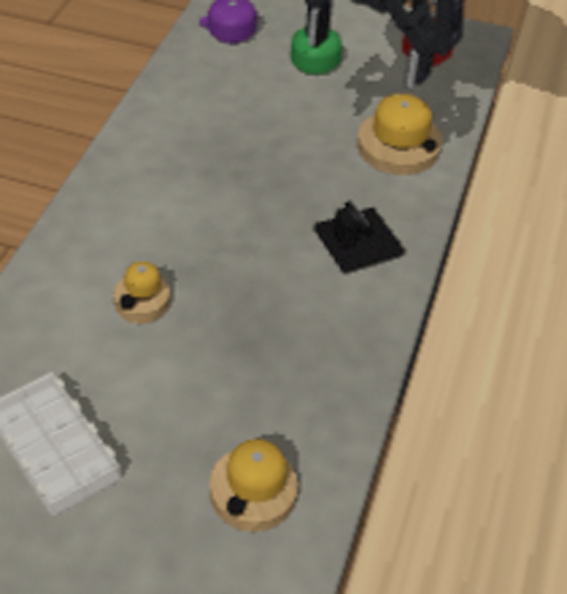

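All three bells stand upright and centred: in the top crop they are at (304,121), (93,329) and (695,342). The gripper is clear at z = 193 mm.

```bash
python3 -c "
from rig import ctrl; print(ctrl.finish_job())"
```

```text
the job is handed in; nothing more can be done
None
```

I placed the large, medium and small yellow bells upright on the plinths of their own size and handed the job in after about 19 s of the 86 s allowed. I gripped each bell across its dome, clear of the lever, and left everything else alone.

- **Bell positions:** in the last pictures the top camera puts each bell within 2 mm of its plinth's centre. The side camera agrees to 2 mm for the medium and small bells. For the large bell it shows about 4 mm off, against 1.4 mm from the top camera. All of these are inside the 12 mm limit.
- **Upright:** I judged this by eye from the pictures and did not measure the tilt.
- **Other objects:** the arm went near none of the four. The last pictures show the dock and the pill organiser apparently in place. I did not measure them, and the bottle opener and repair tin were outside those pictures.
- **Gripper:** it ended open, 193 mm up, touching nothing.

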